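# Load the pellet press and pump it up to pressure

### The arm

A 6-joint arm with a two-finger parallel gripper is mounted at the origin on the work surface. World frame = base frame: x ahead of the robot, y to its left, z up, the work surface at z = 0. Lengths are in m, angles in rad, forces in N, time in s.
With the tool pointing down it reaches from about 0.375 to 0.9 m from the base axis. Payload 3.1 kg.
Tool frame: the origin (TCP) lies midway between the tips of the shut fingers; the grasp point (between the pads) lies 19 mm behind it; z points along the fingers, y is the line along which they close (so a half turn about z gives the same grasp; the last joint's range is limited). The gripper opens to 87 mm and grips with 3 to 60 N. Pads are 19 mm wide; open, the fingers measure 117 mm over their backs; the gripper's body (75 mm by 190 mm) begins 51 mm behind the grasp point.
Start: joints at [1.02, 0.527, 1.433, -0, 1.181, -0.178], TCP at [0.227, 0.582, 0.19] pointing down, gripper open.
Joint ranges: [-3.08, 3.08], [-0.75, 2.2], [0.22, 2.44], [-1.43, 4.57], [0, 2.65], [-2.85, 2.85]. Speed limits (rad/s): [2.79, 2.79, 3.14, 3.14, 3.14, 3.14].

### API

Orientations are given as a unit quaternion [x, y, z, w].
In Python, from rig import robot gives the robot as it stands.
- The arm moves only by the shell command python3 -m jog 'ROWS' [FORCE]. ROWS is a JSON object of lists of equal length, an entry for each row: "dp": the shift along the tool's x, y, z in mm, a list of three; "delta_rot": the turn, a rotation vector about the tool's x, y, z in rad, a list of three; "gripper": the opening, from -1 (shut) to 1 (fully open). A call has 1 to 12 rows; each row is the pose to reach, as a shift and turn from the pose commanded when the call began, along the tool's axes at that moment; what a row does not reach only later rows make up. A row lasts 1/10 s, in which the tool goes at most 50 mm and 8.59 degrees, less where a joint would pass 70% of its speed; a pose out of reach is approached as far as the arm can. A call with a gripper value outside its range is refused whole. The fingers move at their own pace and stop on an object; FORCE is the grip in N (left out, the last holds). Time passes only in rows, so rows that repeat a pose let the fingers close. It gives the time, the measured TCP pose, the force, the opening and the grip force at its end, in the units of the state.
- robot.get_obs(): the state, without advancing time (a new reading comes with each control period).
- robot.camera(name): name is "side" or "top" or "wrist"; returns the picture (420x560x3 uint8, red, green, blue); there is no depth.
- robot.camera_model(name): a dict with "fx", "fy", "cx", "cy" (pixels), "xyz" and "orientation" of the camera in the world; the wrist camera has in their place "T_tool_cam" (4x4, takes a point from camera to tool coordinates, whose origin is the TCP and whose axes are the flange's). Camera axes: x right, y down, z forward; pixel columns grow to the right and rows downward; lengths in m; the calibration is good to about 2 mm. A picture is of the moment at which its call begins: read the wrist's pose just before it. camera_model takes no time and is no camera call.
- robot.hand_in(): hands the job in; it is judged then, once.
Trained networks look in the newest picture that a camera, given by its name, has taken for a name from the list of things; names that differ only in an ending like _2 or _b are one class to them, and where a whole thing is asked for, a point or a joint stands for the part that bears it (a point fixed in the world has none). Each returns a list of dicts, best first, with "score" (0 to 1); they miss things now and then, are a little off and sometimes report something else, mostly with a low value. They report only what shows in the picture. A call takes as long as a camera call. They do not tell look-alikes from the thing itself.
- robot.search_frame(name, camera): "rect" ([left, top, right, bottom] in pixels, round what is visible of it).
The state is a dict: "time": time; "q": joint angles; "joint_velocities": joint speeds; "joint_torque": joint torques, N m; "position": TCP position; "tool_rot": TCP orientation; "ft_force": force on the tool from outside, world axes, zero at the start; "moment": the same for the moment, N m; "grip_width": finger opening in m; "grip_force": force on a finger pad.
Only numpy, scipy, OpenCV 4.12 (cv2) and the standard library are available. Lean on these libraries where they do the work, as an engineer would, in place of code of your own. Each camera call takes 0.05 s, during which the arm holds its last target. There are 200 camera calls.

### The job

Slide the pellet die on the press's base plate back against its two stop pins, so that it stands under the ram. Then pump the sprung hand lever with full strokes, right down and right back up each time, until the ram clamps the die and the needle of the dial on top of the ram stands in the green band; the ram cannot be backed off, so cut the last stroke short and never let the needle enter the red. Leave the lever up, the die in place and let go, and leave the beaker, jar and mortar alone.

Things in the scene. Friction and masses are not known exactly. Their poses are not given: they have to be found in the camera images.
- press: small bench press, fixed; origin under the ram axis at bench level, x away from its open front, z up. Grey base plate 14 mm thick, x -245 to 110 mm, 190 mm wide; white column x 55 to 105 mm, 50 mm wide; white head x -30 to 105 mm, 70 mm wide, 145 to 265 mm high; through it runs the upright ram with a dial on its top end. The lever sticks out to the -y side
- ram_axis (a point): point on top of the base plate (14 mm above the bench) under the ram, where the die's centre must stand; axes as the press. Two upright steel stop pins, 10 mm thick, 30 mm high, stand at x = 28, y = +-24 mm from it: a die touching both is centred
- die: pellet die, loose, 0.6 to 0.9 kg, on the base plate: steel cylinder 64 mm across, 45 mm high, a 26 mm plunger on top up to 60 mm; origin at the centre of its underside, z up. A tail 12 mm thick in y runs to its -x side, towards the open front; its orange upright grip plate spans x -145 to -100 mm, 8 to 42 mm above the die's underside
- lever (a joint): hand lever: 0 fully up (0.3 rad above level, its spring returns it there), 0.6 rad fully down at its stop (0.3 rad below level). Pushing the grip down takes about 5 to 15 N. A ratchet drives the ram down two teeth (16 mm) a full stroke; short strokes gain less, the first part of a stroke may be idle, and the up-stroke leaves the ram where it is
- lever_grip (a point): middle of the lever's lime green round grip, on its axis, 190 mm from the pivot; the grip is 22 mm thick, from 124 to 246 mm from the pivot; the point's y axis runs along the lever towards the pivot, its x axis is that of the press
- lever_pivot (a point): hinge point of the lever, at x = 0, y = -35, z = 200 mm of the press; the hinge runs along the press's x axis; axes as the press
- foot_face (a point): centre of the brass foot's underside (36 mm across) at the lower end of the ram; starts 37 to 55 mm above the level of the die's top
- needle (a joint): black needle of the face-up dial (88 mm across, centre at x = 20 mm of the press, at most 375 mm high) that rides down on top of the ram. It turns clockwise seen from above: 0 at rest (pointing to the press's -y side) until the foot meets the die, then 0.15 rad for each mm the ram is pumped on. Green band 1.2 to 1.8 rad, red from 2.1 rad
- beaker: bystander: clear glass beaker, 64 mm across, 85 mm high; origin under its centre
- jar: bystander: white jar with lime lid, 60 mm across, 90 mm high; origin under its centre
- mortar: bystander: white ceramic mortar bowl, 90 mm across, 50 mm high; origin under its centre
Not all that is in view belongs to the job. Of the things like the die, leave any that is purple; of the rest the smaller one is meant.

How it is judged:
By the outcome, as a careful person would: the job done as asked, in the order asked, and still so for the second after the job is handed in, with the robot touching nothing.
It also fails if it takes over 61 s, if anything falls off the work surface, if the arm or the gripper's body presses on something with over 40 N, if the wrist force passes 120 N, or if a joint passes its speed limit or range.

## Working session

There is one attempt and no reset: what is moved stays moved. The work goes in short steps, Python scripts to look and compute and a shell command to move; the robot and the scene stay as the last step left them, time stands still between calls to the robot, and variables do not carry over. Pictures are saved under pics/ and viewed, at most 10 in all, crops included, and the job is handed in when it is done.

```bash
ls; mkdir -p pics
python3 - <<'E'
from rig import robot
import cv2, numpy as np
o=robot.get_obs();print({k:np.round(v,3).tolist() for k,v in o.items()})
a=[]
for c in("side","top"):
    im=robot.camera(c);cv2.imwrite(f"pics/{c}0.png",im[:,:,::-1]);m=robot.camera_model(c);print(c,m)
    for n in("die","press","lever_grip","beaker","jar","mortar","needle","foot_face"):
        print(n,[(np.round(d["score"],2),np.round(d["rect"]).tolist()) for d in robot.search_frame(n,c)[:4]])
print(robot.camera_model("wrist"))
E
```

```text
pics
{'time': 0.0, 'q': [1.021, 0.528, 1.434, -0.0, 1.181, -0.178], 'joint_velocities': [-0.001, -0.001, -0.0, 0.0, 0.001, -0.0], 'joint_torque': [0.0, -44.003, -17.66, 0.063, 0.058, -0.0], 'position': [0.227, 0.582, 0.189], 'tool_rot': [0.185, 0.983, -0.001, -0.0], 'ft_force': [-0.648, -0.846, -0.432], 'moment': [-0.028, 0.002, 0.035], 'grip_force': 0.0, 'grip_width': 0.087}
side {'fx': 402.7958085262963, 'fy': 402.7958085262963, 'cx': 283.1078314601478, 'cy': 215.39084867809788, 'xyz': array([ 0.22223273, -0.41305526,  0.95365901]), 'orientation': array([ 0.89384534, -0.27410445,  0.11079936, -0.33709161])}
die [(np.float64(0.73), [348.0, 272.0, 409.0, 318.0]), (np.float64(0.71), [208.0, 194.0, 236.0, 225.0]), (np.float64(0.57), [213.0, 235.0, 277.0, 281.0])]
press [(np.float64(0.94), [198.0, 138.0, 351.0, 303.0])]
lever_grip [(np.float64(0.71), [297.0, 208.0, 355.0, 259.0])]
beaker [(np.float64(0.94), [246.0, 282.0, 272.0, 319.0])]
jar [(np.float64(0.57), [265.0, 175.0, 271.0, 205.0])]
mortar [(np.float64(0.81), [209.0, 195.0, 238.0, 225.0])]
needle [(np.float64(0.15), [266.0, 173
[... 541 characters left out ...]
p.float64(0.91), [268.0, 190.0, 349.0, 202.0])]
beaker [(np.float64(0.77), [290.0, 246.0, 308.0, 267.0])]
jar [(np.float64(0.95), [188.0, 165.0, 208.0, 189.0])]
mortar [(np.float64(0.97), [174.0, 218.0, 203.0, 249.0])]
needle []
foot_face []
{'fx': 331.72560491626746, 'fy': 331.72560491626746, 'cx': 274.4700070571158, 'cy': 207.1140029596631, 'T_tool_cam': array([[ 8.34682082e-04, -9.55376835e-01, -2.95388570e-01,
         8.16974789e-02],
       [ 9.99999630e-01,  8.59151188e-04,  4.69504639e-05,
        -6.86223019e-04],
       [ 2.08928055e-04, -2.95388499e-01,  9.55377198e-01,
        -1.94304080e-01],
       [ 0.00000000e+00,  0.00000000e+00,  0.00000000e+00,
         1.00000000e+00]])}
```

Run:
```python
import cv2
a=cv2.imread("pics/side0.png")[110:350,150:450];b=cv2.imread("pics/top0.png")[120:310,150:450]
cv2.imwrite("pics/side0c.png",cv2.resize(a,None,fx=2.5,fy=2.5,interpolation=cv2.INTER_CUBIC));cv2.imwrite("pics/top0c.png",cv2.resize(b,None,fx=2.6,fy=2.6,interpolation=cv2.INTER_CUBIC))
```

```text
(no output)
```

View pics/side0c.png

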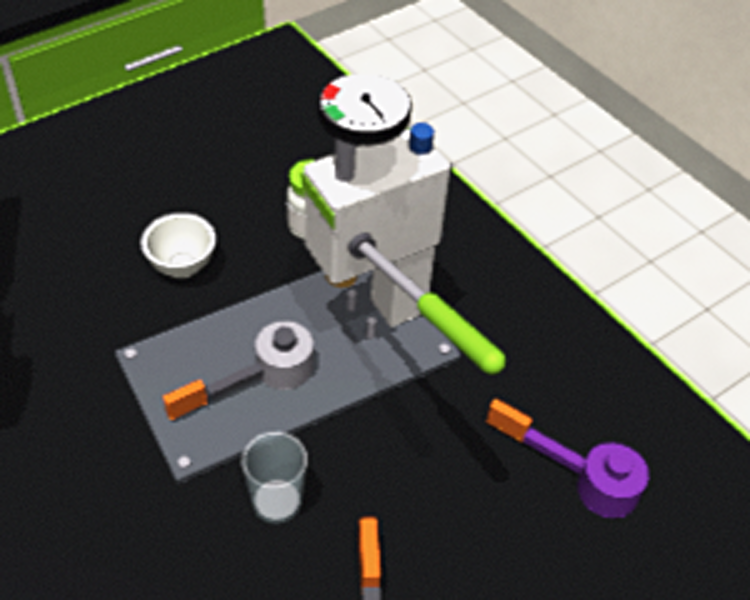

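View pics/top0c.png

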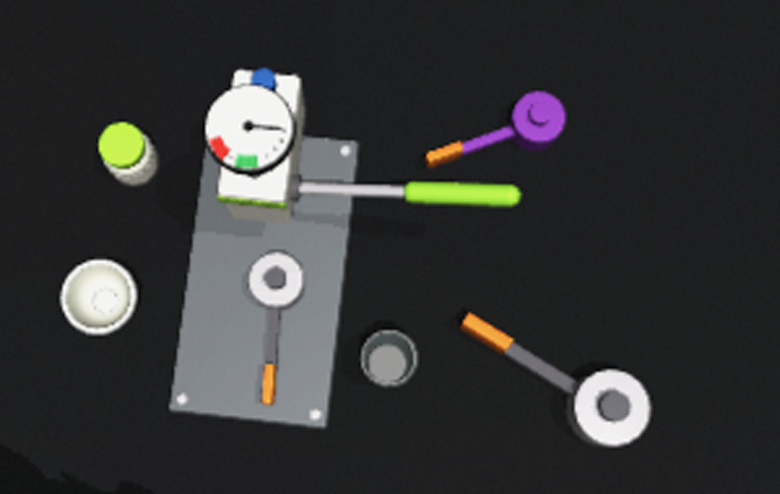

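Candidates for the die in the top picture are the silver one on the base plate at (256,227), the purple one at (357,165) and the larger silver one at (385,277). Purple is excluded and the smaller of the rest is meant, so I choose the one on the plate at (256,227). Next I fit the press and die poses.

```bash
cat > h.py <<'E'
import numpy as np, cv2
from rig import robot
from scipy.spatial.transform import Rotation as R
from scipy.optimize import least_squares
def proj(c,P):
    m=robot.camera_model(c);p=R.from_quat(m["orientation"]).inv().apply(np.atleast_2d(P)-m["xyz"])
    return np.c_[m["fx"]*p[:,0]/p[:,2]+m["cx"],m["fy"]*p[:,1]/p[:,2]+m["cy"]]
def back(c,uv,z):
    m=robot.camera_model(c);uv=np.atleast_2d(uv)
    d=R.from_quat(m["orientation"]).apply(np.c_[(uv[:,0]-m["cx"])/m["fx"],(uv[:,1]-m["cy"])/m["fy"],np.ones(len(uv))])
    return m["xyz"]+d*((z-m["xyz"][2])/d[:,2])[:,None]
def W(pose,P):
    P=np.atleast_2d(P);c,s=np.cos(pose[2]),np.sin(pose[2])
    return np.c_[pose[0]+c*P[:,0]-s*P[:,1],pose[1]+s*P[:,0]+c*P[:,1],P[:,2]]
E
cat > fit.py <<'E'
from h import *
T=lambda l:np.array(l)/2.6+[150,120]
S=lambda l:np.array(l)/2.5+[150,110]
C=[[-.245,.095,.014],[-.245,-.095,.014],[.11,-.095,.014]]
f=lambda p:np.r_[(proj("top",W(p,C))-T([[170,409],[325,426],[357,142]])).ravel(),(proj("side",W(p,C))-S([[117,350],[180,480],[461,352]])).ravel()]
r=least_squares(f,[.5,0,-.1]);p=r.x;print("press",p,np.round(r.fun,1))
D=[[0,0,.074],[-.1225,0,.056]]
g=lambda d:np.r_[(proj("top",W(d,D))-T([[275,277],[268,383]])).ravel(),(proj("side",W(d,D))-S([[285,333],[184,394]])).ravel()]
r=least_squares(g,[*W(p,[-.1,0,0])[0,:2],p[2]]);d=r.x;print("die",d,np.round(r.fun,1))
rel=(d[:2]-p[:2])@np.array([[np.cos(p[2]),-np.sin(p[2])],[np.sin(p[2]),np.cos(p[2])]])
print("die in press",rel,d[2]-p[2])
print("grip",W(d,[-.1225,0,.056]),"goal",W(p,[-.1225,0,.056]))
for a in(.3,0,-.3):print("lever",a,W(p,[0,-.035-.19*np.cos(a),.2+.19*np.sin(a)]))
print("pivot",W(p,[0,-.035,.2]))
print("dial",proj("top",W(p,[.02,0,.36])),proj("side",W(p,[.02,0,.36])))
np.save("p.npy",p)
for c in("top","side"):
    im=cv2.imread(f"pics/{c}0.png");im=cv2.resize(im,None,fx=4,fy=4,interpolation=cv2.INTER_CUBIC)
    def dot(P,col):
        for q in proj(c,P):cv2.circle(im,tuple(int(v) for v in q*4+1.5),3,col,-1)
    def ring(ps,x,y,z,r,col):
        t=np.linspace(0,6.28,40);dot(W(ps,np.c_[x+r*np.cos(t),y+r*np.sin(t),z+0*t]),col)
    dot(W(p,C),(0,0,255));ring(d,0,0,.059,.032,(255,0,255));ring(d,0,0,.074,.013,(0,255,255))
    dot(W(d,[[a,b,.056] for a in(-.145,-.1) for b in(-.006,.006)]),(255,255,0))
    dot(W(p,[[0,-.035-l*np.cos(.3),.2+l*np.sin(.3)] for l in(.124,.19,.246)]),(0,0,255))
    ring(p,.02,0,.365,.044,(0,0,255))
    im=im[480:1180,700:1450] if c=="top" else im[480:1200,740:1460]
    cv2.imwrite(f"pics/{c}fit.png",cv2.resize(im,(int(600*im.shape[1]/im.shape[0]),600)))
E
python3 fit.py
```

```text
press [ 0.65222102  0.17694048 -0.10550712] [-0.4  0.2  0.7  0.3  0.3 -1.1 -0.8 -0.1 -0.6 -0.3  0.8 -0.2]
die [ 0.56925208  0.16812279 -0.04726116] [-0.1  0.   0.6  0.2 -0.4  0.5  0.3 -1. ]
die in press [-0.08157897 -0.01750624] 0.05824595914194268
grip [[0.44688887 0.17391013 0.056     ]] goal [[0.53040221 0.18984114 0.056     ]]
lever 0.3 [[ 0.62941962 -0.03836948  0.25614884]]
lever 0 [[ 0.62852594 -0.04680836  0.2       ]]
lever -0.3 [[ 0.62941962 -0.03836948  0.14385116]]
pivot [[0.64853512 0.1421351  0.2       ]]
dial [[245.0977945  167.34506873]] [[296.61718895 146.90174802]]
```

View pics/topfit.png

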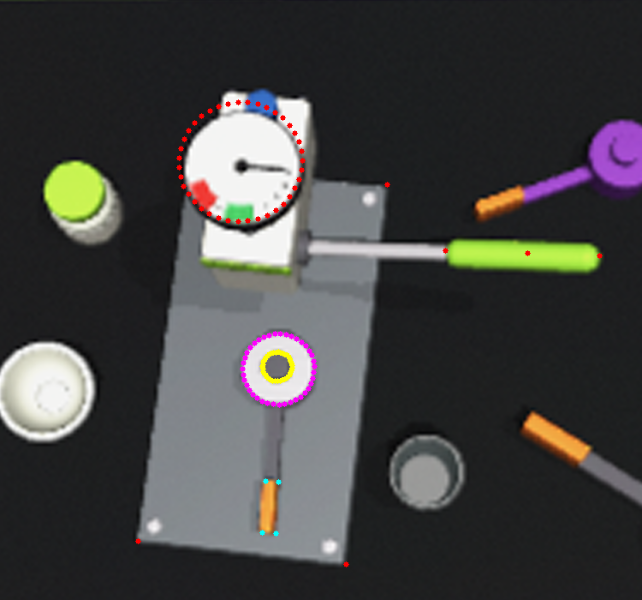

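The overlay puts the press corners, the 64 mm ring and the orange grip on the picture. That confirms the silver die at pixel (254,229) as the chosen one.

```bash
cat >> h.py <<'E'
def go(pos,yaw,rot_extra=None):
    "dp (mm) and delta_rot for TCP at pos, tool down, tool x pointing to -x of a frame with that yaw"
    o=robot.get_obs();Q=R.from_quat(o["tool_rot"])
    c,s=np.cos(yaw),np.sin(yaw)
    G=R.from_matrix(np.array([[-c,-s,0],[-s,c,0],[0,0,-1.]]).T.T)
    G=R.from_matrix(np.c_[[-c,-s,0],[-s,c,0],[0,0,-1]])
    print("t",round(o["time"],2),"dp",np.round(Q.inv().apply(np.array(pos)-o["position"])*1000,1),"rot",np.round((Q.inv()*G).as_rotvec(),4))
E
python3 - <<'E'
from h import *
go([.4469,.1739,.13],-.0473)
go([.4469,.1739,.028],-.0473)
E
```

```text
t 0.9 dp [-353.2 -300.6   60.1] rot [ 0.      0.     -0.3245]
t 0.9 dp [-353.2 -300.6  162.1] rot [ 0.      0.     -0.3245]
```

```bash
python3 -m jog '{"dp":[[-353.2,-300.6,40],[-353.2,-300.6,40],[-353.2,-300.6,40],[-353.2,-300.6,40],[-353.2,-300.6,40],[-353.2,-300.6,40],[-353.2,-300.6,40],[-353.2,-300.6,40],[-353.2,-300.6,40],[-353.2,-300.6,40],[-353.2,-300.6,40],[-353.2,-300.6,40]],"delta_rot":[[0,0,-0.3245],[0,0,-0.3245],[0,0,-0.3245],[0,0,-0.3245],[0,0,-0.3245],[0,0,-0.3245],[0,0,-0.3245],[0,0,-0.3245],[0,0,-0.3245],[0,0,-0.3245],[0,0,-0.3245],[0,0,-0.3245]],"gripper":[1,1,1,1,1,1,1,1,1,1,1,1]}'
python3 - <<'E'
from h import *
im=robot.camera("wrist");cv2.imwrite("pics/w1.png",im[:,:,::-1])
go([.4469,.1739,.028],-.0473)
o=robot.get_obs();m=robot.camera_model("wrist")
T=np.eye(4);T[:3,:3]=R.from_quat(o["tool_rot"]).as_matrix();T[:3,3]=o["position"];T=T@m["T_tool_cam"]
hsv=cv2.cvtColor(im,cv2.COLOR_RGB2HSV);mk=cv2.inRange(hsv,(5,140,80),(20,255,255))
n,l,s,c=cv2.connectedComponentsWithStats(mk);i=1+np.argmax(s[1:,4]);print(s[i],c[i])
cn=cv2.findContours((l==i).astype(np.uint8),0,2)[0];print(cv2.minAreaRect(cn[0]))
for P in W([.56925,.16812,-.04726],[[a,b,.056] for a in(-.145,-.1) for b in(-.006,.006)]):
    q=np.linalg.inv(T)@[*P,1];print(np.round([m["fx"]*q[0]/q[2]+m["cx"],m["fy"]*q[1]/q[2]+m["cy"]],1))
E
```

```text
time: 2.1
position: [0.4468, 0.1739, 0.1501]
tool_rot: [0.024, 1.0, 0.0, -0.0]
ft_force: [0.4, 0.7, 0.2]
grip_width: 0.087
grip_force: 0.0
t 2.15 dp [ -0.7  -0.6 122.1] rot [ 0.0003 -0.0005  0.0001]
[ 249  347  311   22 5187] [418.5876229  359.87468672]
((403.9999694824219, 357.4999694824219), (309.99993896484375, 20.999996185302734), -0.0)
[267.7 175.7]
[281.3 175.7]
[268.  223.5]
[280.9 223.6]
```

View pics/w1.png

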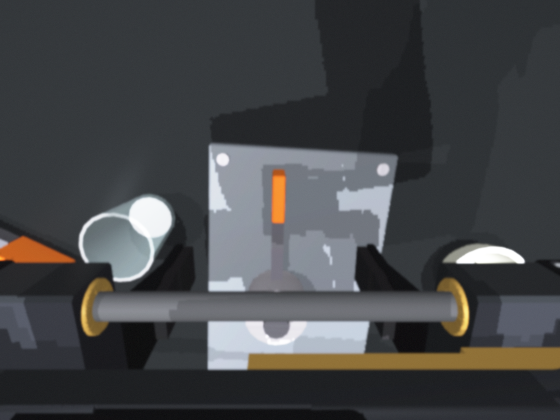

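The picture shows the orange grip plate at about (279,170–223), between the open fingers and clear of the beaker. I lower and grip it.

```bash
python3 -m jog '{"dp":[[0,2,50],[0,2,100],[0,2,122],[0,2,122],[0,2,122],[0,2,122],[0,2,122],[0,2,122],[0,2,122],[0,2,122],[0,2,122]],"delta_rot":[[0,0,0],[0,0,0],[0,0,0],[0,0,0],[0,0,0],[0,0,0],[0,0,0],[0,0,0],[0,0,0],[0,0,0],[0,0,0]],"gripper":[1,1,1,1,-1,-1,-1,-1,-1,-1,-1]}' 15
python3 - <<'E'
from h import *
p=np.load("p.npy")
for x in(-.1325,-.1275,-.1225):go([*W(p,[x,0,0])[0,:2],.028],p[2])
E
```

```text
time: 3.25
position: [0.4471, 0.1758, 0.0282]
tool_rot: [0.024, 1.0, 0.0, 0.0]
ft_force: [1.0, -0.3, 0.2]
grip_width: 0.0389
grip_force: 0.0
t 3.25 dp [-72.6  18.5   0.3] rot [0.0001 0.0003 0.0579]
t 3.25 dp [-77.6  18.2   0.3] rot [0.0001 0.0003 0.0579]
t 3.25 dp [-82.6  17.9   0.3] rot [0.0001 0.0003 0.0579]
```

```bash
python3 -m jog '{"dp":[[0,0,0],[0,0,0],[0,0,0],[0,0,0],[0,0,0],[0,0,0]],"delta_rot":[[0,0,0],[0,0,0],[0,0,0],[0,0,0],[0,0,0],[0,0,0]],"gripper":[-1,-1,-1,-1,-1,-1]}' 15
python3 - <<'E'
from h import *
o=robot.get_obs();print(o["ft_force"],o["position"])
im=robot.camera("top");cv2.imwrite("pics/t2.png",im[:,:,::-1])
print([np.round(d["rect"]) for d in robot.search_frame("die","top")])
E
```

```text
time: 3.85
position: [0.4469, 0.1759, 0.028]
tool_rot: [0.024, 1.0, -0.0, -0.0]
ft_force: [-0.2, -0.5, 0.3]
grip_width: 0.001
grip_force: 0.0
[-0.16355058 -0.49909756  0.25829963] [0.44694157 0.17591016 0.02801642]
[array([315., 155., 365., 184.]), array([245., 219., 267., 242.])]
```

Run:
```python
from h import *
w=robot.camera("wrist");t=cv2.imread("pics/t2.png")[120:310,180:380]
s=robot.camera("side")[180:370,180:380]
a=cv2.resize(t,(400,380));b=cv2.resize(s[:,:,::-1],(400,380))
cv2.imwrite("pics/m3.png",np.hstack([a,b]))
```

```text
(no output)
```

View pics/m3.png

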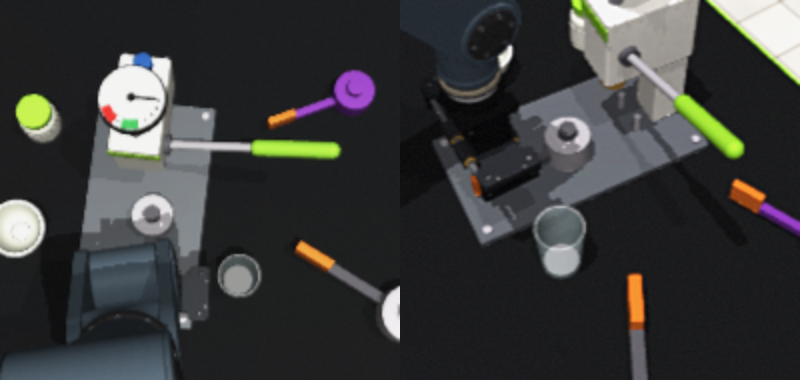

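Run:
```python
from h import *
w=robot.camera("wrist");s=robot.camera("side")[195:305,185:295]
cv2.imwrite("pics/m4.png",np.hstack([cv2.resize(w[100:400,130:430],(400,400)),cv2.resize(s,(400,400),interpolation=cv2.INTER_CUBIC)])[:,:,::-1])
o=robot.get_obs();print(o["grip_width"],o["grip_force"],o["position"])
tip=o["position"]
for P in [tip,tip+[0,0,.019],tip+[0,0,.07],*W([.56925,.16812,-.04726],[[-.145,0,.056],[-.1,0,.056],[-.145,0,.022]])]:
    print((proj("side",P)-[185,195])*400/110+[400,0])
```

```text
0.00018797433941782 0.0 [0.44699865 0.17591519 0.02806686]
[[544.04167282 279.67637189]]
[[541.59192422 265.33473091]]
[[534.68683644 224.91005624]]
[[513.72438948 273.71841742]]
[[569.07977821 247.31846548]]
[[518.7752075  299.29579109]]
```

View pics/m4.png

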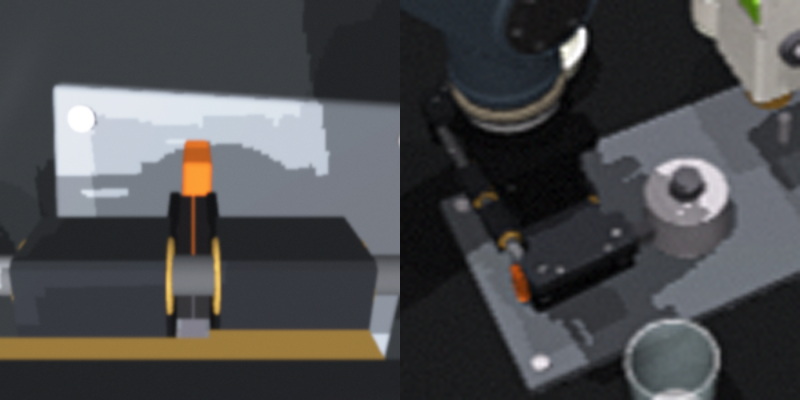

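The fingers flank the orange plate at (197,190) in the left half, yet the width reads about 0. I test it with a short drag in the goal direction.

```bash
python3 -m jog '{"dp":[[-10,2.5,0],[-20,5,0],[-20,5,0]],"delta_rot":[[0,0,0.008],[0,0,0.015],[0,0,0.015]],"gripper":[-1,-1,-1]}' 15
python3 - <<'E'
from h import *
im=robot.camera("top");print([np.round(d["rect"]) for d in robot.search_frame("die","top")])
w=robot.camera("wrist");s=robot.camera("side")[195:305,185:295]
hsv=cv2.cvtColor(w,cv2.COLOR_RGB2HSV);mk=cv2.inRange(hsv,(5,140,80),(20,255,255))[:330]
n,l,st,c=cv2.connectedComponentsWithStats(mk);print(st[1:],)
cv2.imwrite("pics/m5.png",np.hstack([cv2.resize(w[100:400,130:430],(400,400)),cv2.resize(s,(400,400),interpolation=cv2.INTER_CUBIC)])[:,:,::-1])
E
```

```text
time: 4.45
position: [0.4707, 0.1804, 0.0283]
tool_rot: [0.031, 1.0, 0.0, 0.002]
ft_force: [0.9, 0.0, 0.2]
grip_width: 0.0003
grip_force: 0.0
[array([326., 242., 399., 288.]), array([314., 155., 365., 182.]), array([245., 218., 268., 235.])]
[[ 256  174   23   88 1230]
 [ 255  279    6   32  121]
 [ 289  279    6   51  187]
 [ 257  311    1    7    7]
 [ 255  312    1    2    2]
 [ 255  315    6   15   50]]
```

View pics/m5.png

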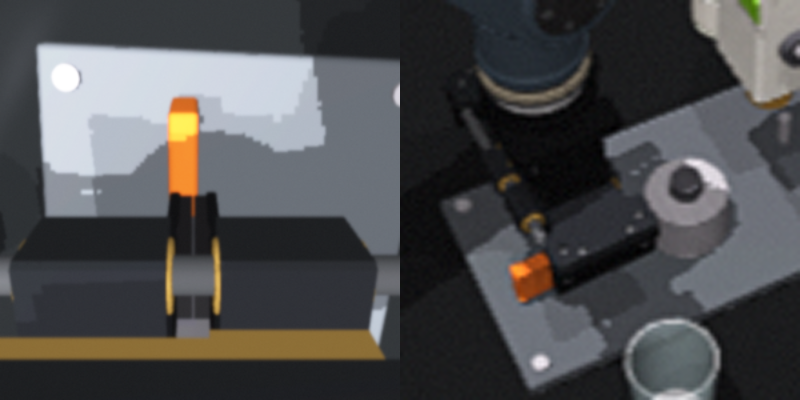

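The drag left the plate at (182,150) behind: in both wrist crops the fingertips sit just above its top edge. The fingers seem to end about 30 mm short of the reported TCP. I check this against the numbers and find the beaker's clearance.

Run:
```python
from h import *
o=robot.get_obs();print(o["position"],o["tool_rot"],o["ft_force"],o["q"])
robot.camera("top");robot.camera("side")
b=[robot.search_frame("beaker",c)[0]["rect"] for c in("top","side")];print(b)
t=np.linspace(0,6.28,60)
def f(x):
    P=np.r_[np.c_[x[0]+.032*np.cos(t),x[1]+.032*np.sin(t),0*t],np.c_[x[0]+.032*np.cos(t),x[1]+.032*np.sin(t),.085+0*t]]
    r=[]
    for c,k in zip(("top","side"),b):
        q=proj(c,P);r+=[*(np.r_[q.min(0),q.max(0)]-k)]
    return r
s=least_squares(f,[.47,.03]);print("beaker",s.x,np.round(s.fun,1))
```

```text
[0.46672364 0.17992273 0.02791457] [ 3.10933850e-02  9.99516382e-01 -8.56033801e-05 -4.41920593e-04] [-0.99879316 -0.05926936 -0.66085404] [ 1.44182941e-01  6.31594369e-01  1.87402216e+00 -2.43063091e-05
  6.36876279e-01 -1.36439704e+00]
[[287.3, 248.4, 311.1, 269.0], [244.5, 282.7, 273.1, 319.6]]
beaker [0.47328995 0.03849565] [ 0.6 -1.2 -1.6  1.5  1.4 -0.9 -0.9  1.5]
```

```bash
python3 -m jog '{"dp":[[0,0,0],[0,0,0],[0,0,0],[0,0,0],[20,-4,0],[20,-4,0],[20,-4,0],[20,-4,5],[20,-4,9],[20,-4,12],[20,-4,12]],"delta_rot":[[0,0,0],[0,0,0],[0,0,0],[0,0,0],[0,0,0],[0,0,-0.015],[0,0,-0.015],[0,0,-0.015],[0,0,-0.015],[0,0,-0.015],[0,0,-0.015]],"gripper":[-0.2,-0.2,-0.2,-0.2,-0.2,-0.2,-0.2,-0.2,-0.2,-0.2,-0.2]}' 15
python3 - <<'E'
from h import *
o=robot.get_obs();print(o["position"],o["ft_force"])
w=robot.camera("wrist");s=robot.camera("side")[195:305,185:295]
cv2.imwrite("pics/m6.png",np.hstack([cv2.resize(w[100:400,130:430],(400,400)),cv2.resize(s,(400,400),interpolation=cv2.INTER_CUBIC)])[:,:,::-1])
E
```

```text
time: 5.95
position: [0.4469, 0.1772, 0.0154]
tool_rot: [0.024, 1.0, -0.0, -0.0]
ft_force: [-0.9, -0.2, -0.1]
grip_width: 0.0345
grip_force: 0.0
[0.44690274 0.17717807 0.01539881] [-0.86441719 -0.23934187 -0.05171235]
```

View pics/m6.png

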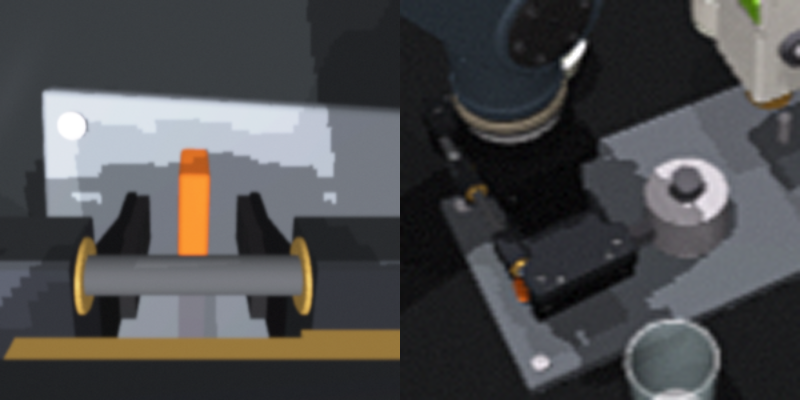

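The fingertip gap spans crop 150–237 (65 px for 34.5 mm). That puts the tips about 33 mm above the nominal TCP, at z ≈ 0.048, with the plate centred between them. I go down in small steps while watching the force.

```bash
python3 -m jog '{"dp":[[0,0,2],[0,0,4],[0,0,4]],"delta_rot":[[0,0,0],[0,0,0],[0,0,0]],"gripper":[-0.2,-0.2,-0.2]}' 15
```

```text
time: 6.35
position: [0.4468, 0.1772, 0.0118]
tool_rot: [0.024, 1.0, -0.0, -0.0]
ft_force: [-0.2, -0.3, 0.4]
grip_width: 0.0346
grip_force: 0.0
```

```bash
python3 -m jog '{"dp":[[0,0,3],[0,0,6],[0,0,9],[0,0,9],[0,0,9],[0,0,9],[0,0,9],[0,0,9],[0,0,9]],"delta_rot":[[0,0,0],[0,0,0],[0,0,0],[0,0,0],[0,0,0],[0,0,0],[0,0,0],[0,0,0],[0,0,0]],"gripper":[-0.2,-0.2,-0.2,-1,-1,-1,-1,-1,-1]}' 15
python3 - <<'E'
from h import *
p=np.load("p.npy")
for x in(-.1325,-.1225):go([*W(p,[x,0,0])[0,:2],.003],p[2])
E
```

```text
time: 7.25
position: [0.447, 0.1771, 0.0031]
tool_rot: [0.024, 1.0, 0.0, 0.0]
ft_force: [-0.5, -1.7, -0.5]
grip_width: 0.0118
grip_force: 15.0
t 7.25 dp [-72.7  17.3   0.1] rot [0.     0.0001 0.0577]
t 7.25 dp [-82.7  16.7   0.1] rot [0.     0.0001 0.0577]
```

```bash
python3 -m jog '{"dp":[[-10,4,0],[-20,8,0],[-30,12,0],[-40,17.3,0],[-50,17.3,0],[-60,17.3,0],[-70,17.3,0],[-70,17.3,0]],"delta_rot":[[0,0,0.01],[0,0,0.02],[0,0,0.03],[0,0,0.045],[0,0,0.0577],[0,0,0.0577],[0,0,0.0577],[0,0,0.0577]],"gripper":[-1,-1,-1,-1,-1,-1,-1,-1]}' 15
python3 - <<'E'
from h import *
o=robot.get_obs();print(o["position"],o["ft_force"],o["grip_width"])
p=np.load("p.npy")
im=robot.camera("top");cv2.imwrite("pics/t7.png",im[:,:,::-1]);print([np.round(d["rect"],1) for d in robot.search_frame("die","top")])
im=robot.camera("side");cv2.imwrite("pics/s7.png",im[:,:,::-1])
go([*W(p,[-.1225,0,0])[0,:2],.003],p[2])
E
```

```text
time: 8.05
position: [0.5181, 0.1913, 0.003]
tool_rot: [0.053, 0.999, -0.0, -0.0]
ft_force: [0.3, -0.1, -0.7]
grip_width: 0.0117
grip_force: 15.0
[0.51811944 0.19129428 0.00302151] [ 0.32310204 -0.10462468 -0.66925501] 0.011741602228974584
[array([326.8, 240.7, 399.1, 287.2]), array([316.2, 155. , 362.4, 183. ])]
t 8.2 dp [-12.3  -0.1  -0. ] rot [0.0002 0.001  0.0005]
```

```bash
python3 -m jog '{"dp":[[-3,0,0],[-6,0,0],[-8,0,0]],"delta_rot":[[0,0,0],[0,0,0],[0,0,0]],"gripper":[-1,-1,-1]}'; python3 -m jog '{"dp":[[-1,0,0],[-2,0,0],[-2,0,0]],"delta_rot":[[0,0,0],[0,0,0],[0,0,0]],"gripper":[-1,-1,-1]}'; python3 -m jog '{"dp":[[-1,0,0],[-2,0,0],[-2,0,0]],"delta_rot":[[0,0,0],[0,0,0],[0,0,0]],"gripper":[-1,-1,-1]}'
```

```text
time: 8.5
position: [0.523, 0.1903, 0.003]
tool_rot: [0.052, 0.999, -0.0, -0.003]
ft_force: [-4.8, -0.1, 3.6]
grip_width: 0.0119
grip_force: 15.0
time: 8.8
position: [0.5268, 0.1901, 0.0029]
tool_rot: [0.052, 0.999, -0.0, -0.001]
ft_force: [-4.2, -0.2, 1.7]
grip_width: 0.0115
grip_force: 15.0
time: 9.1
position: [0.5286, 0.1899, 0.0029]
tool_rot: [0.053, 0.999, -0.0, -0.001]
ft_force: [-6.7, 0.8, 2.8]
grip_width: 0.0119
grip_force: 15.0
```

```bash
python3 -m jog '{"dp":[[-1,0,0],[-2,0,0],[-2,0,0]],"delta_rot":[[0,0,0],[0,0,0],[0,0,0]],"gripper":[-1,-1,-1]}'; python3 -m jog '{"dp":[[-1,0,0],[-2,0,0],[-2,0,0]],"delta_rot":[[0,0,0],[0,0,0],[0,0,0]],"gripper":[-1,-1,-1]}';  python3 - <<'E'
from h import *
p=np.load("p.npy")
o=robot.get_obs();print(o["position"],o["ft_force"],o["moment"])
s=robot.camera("side");cv2.imwrite("pics/s8.png",s[:,:,::-1]);t=robot.camera("top");cv2.imwrite("pics/t8.png",t[:,:,::-1])
pts=W(p,[[0,0,.059],[-.032,0,.059],[0,-.032,.059],[-.1,0,.056],[-.145,0,.056]])
print(np.round(proj("side",pts),1));print(np.round(proj("top",pts),1))
E
```

```text
time: 9.4
position: [0.5285, 0.1898, 0.0028]
tool_rot: [0.052, 0.999, -0.0, -0.003]
ft_force: [-8.6, 0.9, 4.8]
grip_width: 0.012
grip_force: 15.0
time: 9.7
position: [0.5285, 0.1896, 0.0025]
tool_rot: [0.052, 0.999, -0.001, -0.005]
ft_force: [-11.4, 2.4, 7.1]
grip_width: 0.0119
grip_force: 15.0
[0.52846827 0.18962388 0.00253933] [-11.40859894   2.38773292   7.06756949] [0.37506649 1.7561694  0.02556753]
[[286.5 232. ]
 [276.6 236.1]
 [292.  239.8]
 [255.  245.6]
 [240.3 251.7]]
[[253.4 200.8]
 [252.2 210.9]
 [263.7 201.9]
 [249.7 232.8]
 [247.9 247.4]]
```

The force rises with no further motion, so the die is on at least one pin. I let go and push the tail end squarely with shut fingers, so that it settles on both.

```bash
python3 -m jog '{"dp":[[2,0,0],[2,0,0],[2,0,0],[2,0,0],[2,0,0],[2,0,0],[2,0,0],[2,0,-20],[2,0,-45],[2,0,-45]],"delta_rot":[[0,0,0],[0,0,0],[0,0,0],[0,0,0],[0,0,0],[0,0,0],[0,0,0],[0,0,0],[0,0,0],[0,0,0]],"gripper":[-0.2,-0.2,-0.2,-0.2,-0.2,-0.2,-0.2,-0.2,-0.2,-0.2]}' 15
python3 - <<'E'
from h import *
p=np.load("p.npy")
im=robot.camera("top");cv2.imwrite("pics/t9.png",im[:,:,::-1])
go([*W(p,[-.175,0,0])[0,:2],.048],p[2]); go([*W(p,[-.175,0,0])[0,:2],.005],p[2]); go([*W(p,[-.158,0,0])[0,:2],.005],p[2])
E
```

```text
time: 10.8
position: [0.5341, 0.1902, 0.0507]
tool_rot: [0.052, 0.999, 0.001, 0.003]
ft_force: [0.6, 0.5, -0.2]
grip_width: 0.0348
grip_force: 0.0
t 10.85 dp [55.1 -0.4  1.2] rot [0.0009 0.0037 0.0006]
t 10.85 dp [55.3 -0.4 44.2] rot [0.0009 0.0037 0.0006]
t 10.85 dp [38.3 -0.4 44.3] rot [0.0009 0.0037 0.0006]
```

```bash
python3 -m jog '{"dp":[[28,0,0],[55,0,0],[55,0,0],[55,0,0],[55,0,15],[55,0,30],[55,0,44],[55,0,44]],"delta_rot":[[0,0,0],[0,0,0],[0,0,0],[0,0,0],[0,0,0],[0,0,0],[0,0,0],[0,0,0]],"gripper":[-1,-1,-1,-1,-1,-1,-1,-1]}' 15; python3 -m jog '{"dp":[[-4,0,0],[-8,0,0],[-12,0,0],[-14,0,0],[-14,0,0]],"delta_rot":[[0,0,0],[0,0,0],[0,0,0],[0,0,0],[0,0,0]],"gripper":[-1,-1,-1,-1,-1]}'
python3 -m jog '{"dp":[[-1,0,0],[-3,0,0],[-3,0,0]],"delta_rot":[[0,0,0],[0,0,0],[0,0,0]],"gripper":[-1,-1,-1]}'; python3 -m jog '{"dp":[[-1,0,0],[-3,0,0],[-3,0,0]],"delta_rot":[[0,0,0],[0,0,0],[0,0,0]],"gripper":[-1,-1,-1]}'
```

```text
time: 11.65
position: [0.4771, 0.1951, 0.0022]
tool_rot: [0.053, 0.999, -0.0, -0.001]
ft_force: [-0.1, 0.3, -0.0]
grip_width: 0.0
grip_force: 0.0
time: 12.15
position: [0.4918, 0.194, 0.0045]
tool_rot: [0.053, 0.999, 0.0, 0.001]
ft_force: [-0.3, -0.5, 0.1]
grip_width: 0.0006
grip_force: 0.0
time: 12.45
position: [0.4942, 0.1937, 0.0041]
tool_rot: [0.052, 0.999, 0.0, 0.0]
ft_force: [-0.1, -0.1, 0.4]
grip_width: 0.0008
grip_force: 0.0
time: 12.75
position: [0.4961, 0.1933, 0.0039]
tool_rot: [0.053, 0.999, -0.0, -0.001]
ft_force: [-1.2, -0.0, 1.1]
grip_width: 0.0006
grip_force: 0.6
```

```bash
for i in 1 2 3; do python3 -m jog '{"dp":[[-1,0,0],[-2,0,0],[-2,0,0]],"delta_rot":[[0,0,0],[0,0,0],[0,0,0]],"gripper":[-1,-1,-1]}' | egrep "posi|ft"; done
```

```text
position: [0.496, 0.1931, 0.0037]
ft_force: [-4.1, 0.7, 3.4]
position: [0.496, 0.1927, 0.0034]
ft_force: [-7.8, 2.0, 3.7]
position: [0.4959, 0.1924, 0.0032]
ft_force: [-9.8, 1.9, 4.3]
```

```bash
for i in 1 2; do python3 -m jog '{"dp":[[-2,0,0],[-4,0,0],[-4,0,0]],"delta_rot":[[0,0,0],[0,0,0],[0,0,0]],"gripper":[-1,-1,-1]}' | egrep "posi|ft"; done
python3 - <<'E'
from h import *
im=robot.camera("side");cv2.imwrite("pics/s10.png",im[:,:,::-1])
E
```

```text
position: [0.4961, 0.1918, 0.0026]
ft_force: [-14.7, 1.1, 5.4]
position: [0.4958, 0.1913, 0.0022]
ft_force: [-18.9, 2.2, 8.5]
```

The die holds firm against 19 N, so it is seated on both pins. I back off, go up and around to the lever.

```bash
python3 -m jog '{"dp":[[15,0,0],[30,0,0],[40,0,-40],[50,-30,-90],[50,-60,-140],[50,-100,-190],[50,-140,-240],[50,-180,-290],[50,-220,-300],[50,-220,-300]],"delta_rot":[[0,0,0],[0,0,0],[0,0,0],[0,0,0.14],[0,0,0.28],[0,0,0.42],[0,0,0.56],[0,0,0.70],[0,0,0.84],[0,0,0.98]],"gripper":[-1,-1,-1,-1,-1,-1,-1,-1,-1,-1]}'
python3 - <<'E'
from h import *
p=np.load("p.npy")
print(robot.get_obs()["q"])
P=W(p,[0,-.035-.1815,0])[0,:2]
go([*P,.29],p[2]-np.pi/2)
im=robot.camera("top");cv2.imwrite("pics/t11.png",im[:,:,::-1])
E
```

```text
time: 15.3
position: [0.4389, -0.0237, 0.3065]
tool_rot: [0.519, 0.855, 0.0, 0.003]
ft_force: [0.7, -0.1, -0.0]
grip_width: 0.0005
grip_force: 0.0
[-3.08762173e-01  1.28668504e-01  1.70752687e+00 -6.20885789e-04
  1.30000220e+00 -7.88891942e-01]
t 15.3 dp [-101.   162.1   17.5] rot [0.0045 0.0031 0.5858]
```

```bash
python3 -m jog '{"dp":[[-25,40,0],[-50,80,0],[-75,120,0],[-101,162,0],[-101,162,17],[-101,162,17]],"delta_rot":[[0,0,0.14],[0,0,0.28],[0,0,0.42],[0,0,0.56],[0,0,0.586],[0,0,0.586]],"gripper":[-1,-1,-1,-1,-1,-1]}'
python3 - <<'E'
from h import *
p=np.load("p.npy")
P=W(p,[0,-.035-.1815,0])[0,:2]
go([*P,.29],p[2]-np.pi/2)
a=robot.camera("top");b=robot.camera("side")
cv2.imwrite("pics/m12.png",np.hstack([cv2.resize(a[120:270,195:345],(400,400),interpolation=cv2.INTER_CUBIC),cv2.resize(b[110:310,180:380],(400,400),interpolation=cv2.INTER_CUBIC)])[:,:,::-1])
E
```

```text
time: 15.95
position: [0.6283, -0.0353, 0.2838]
tool_rot: [0.741, 0.671, -0.001, -0.002]
ft_force: [-0.2, 0.0, -0.0]
grip_width: 0.0003
grip_force: 0.0
t 15.95 dp [-2.9  1.4 -6.2] rot [-0.0047 -0.0002  0.006 ]
```

View pics/m12.png

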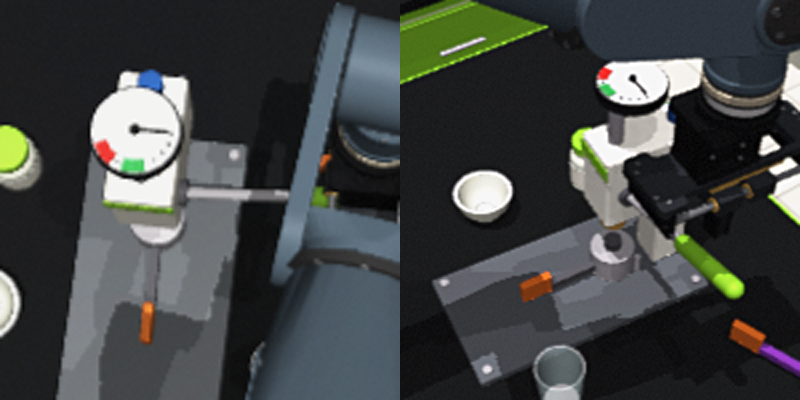

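The right half shows the die under the ram, and the left half shows the dial clear of the arm at (135,130), needle pointing right at rest. The hand is over the lever, so I press down gently.

```bash
python3 -m jog '{"dp":[[-3,1,15],[-3,1,30],[-3,1,45],[-3,1,50],[-3,1,55],[-3,1,60],[-3,1,60]],"delta_rot":[[0,0,0],[0,0,0],[0,0,0],[0,0,0],[0,0,0],[0,0,0],[0,0,0]],"gripper":[-1,-1,-1,-1,-1,-1,-1]}'
cat > needle.py <<'E'
from h import *
def needle(save=None):
    p=np.load("p.npy")
    a=robot.camera("top")
    if save:cv2.imwrite(save,a[:,:,::-1])
    x0,y0,x1,y1=225,145,270,192
    g=cv2.resize(a[y0:y1,x0:x1],None,fx=8,fy=8,interpolation=cv2.INTER_CUBIC)
    hsv=cv2.cvtColor(g,cv2.COLOR_RGB2HSV);wh=((hsv[...,1]<45)&(hsv[...,2]>190)).astype(np.uint8)
    red=cv2.inRange(hsv,(0,120,100),(8,255,255))|cv2.inRange(hsv,(172,120,100),(180,255,255))
    # dial centre: dark hub = needle blob
    dk=(hsv[...,2]<110).astype(np.uint8)
    n,l,s,c=cv2.connectedComponentsWithStats(dk)
    out=[]
    for i in range(1,n):
        x,y,w,h,A=s[i]
        if A>150 and x>40 and y>40 and x+w<g.shape[1]-30 and y+h<g.shape[0]-40 and A<6000:
            out.append((A,x/8+x0,y/8+y0,w/8,h/8,l==i))
    return g,out,(x0,y0)
if __name__=="__main__":
    g,out,_=needle("pics/n.png");print([tuple(np.round(o[:5],1)) for o in out]);print(robot.search_frame("needle","top")[:2])
E
python3 needle.py; python3 -c "
from h import *
print(robot.camera('side').shape, robot.search_frame('lever_grip','side')[:1])"
```

```text
time: 16.75
position: [0.6295, -0.0393, 0.2289]
tool_rot: [0.742, 0.671, 0.0, 0.002]
ft_force: [-2.1, -1.7, 6.2]
grip_width: 0.0004
grip_force: 2.8
[(np.float64(191.0), np.float64(253.8), np.float64(153.2), np.float64(2.1), np.float64(2.2)), (np.float64(673.0), np.float64(243.9), np.float64(166.8), np.float64(4.9), np.float64(3.5)), (np.float64(228.0), np.float64(252.9), np.float64(168.9), np.float64(4.8), np.float64(1.0))]
[]
(420, 560, 3) [{'rect': [295.9, 206.8, 353.7, 263.9], 'score': 0.66}]
```

Contact is as expected. Now the first full stroke down, reading the force at the stop.

```bash
python3 -m jog '{"dp":[[0,0,15],[0,0,30],[0,0,45],[0,0,60],[0,0,75],[0,0,90],[0,0,98],[0,0,98]],"delta_rot":[[0,0,0],[0,0,0],[0,0,0],[0,0,0],[0,0,0],[0,0,0],[0,0,0],[0,0,0]],"gripper":[-1,-1,-1,-1,-1,-1,-1,-1]}'; python3 -m jog '{"dp":[[0,0,3],[0,0,6],[0,0,6]],"delta_rot":[[0,0,0],[0,0,0],[0,0,0]],"gripper":[-1,-1,-1]}'; python3 needle.py
```

```text
time: 17.75
position: [0.6323, -0.0389, 0.1314]
tool_rot: [0.742, 0.671, 0.003, 0.003]
ft_force: [0.2, -1.1, 8.7]
grip_width: 0.0005
grip_force: 4.2
time: 18.05
position: [0.6324, -0.038, 0.1265]
tool_rot: [0.742, 0.671, 0.003, 0.003]
ft_force: [0.9, 2.0, 9.5]
grip_width: 0.0001
grip_force: 4.6
[(np.float64(425.0), np.float64(252.1), np.float64(153.2), np.float64(3.8), np.float64(3.6)), (np.float64(677.0), np.float64(244.8), np.float64(168.9), np.float64(4.9), np.float64(3.8)), (np.float64(349.0), np.float64(251.5), np.float64(170.9), np.float64(6.9), np.float64(1.0))]
[]
```

```bash
for i in 1 2 3; do python3 -m jog '{"dp":[[0,0,2],[0,0,4],[0,0,4]],"delta_rot":[[0,0,0],[0,0,0],[0,0,0]],"gripper":[-1,-1,-1]}' | egrep "time|posi|ft"; done
```

```text
time: 18.45
position: [0.6327, -0.0377, 0.1249]
ft_force: [-2.2, 2.3, 19.1]
time: 18.75
position: [0.633, -0.0377, 0.1243]
ft_force: [-8.0, 4.5, 33.7]
time: 19.05
position: [0.6333, -0.0376, 0.1237]
ft_force: [-12.4, 4.8, 49.6]
```

The stop is at TCP z ≈ 0.125. One call now brings the lever fully up and makes the second full stroke down (32 mm total, still short of the die).

```bash
python3 -m jog '{"dp":[[0,-1,-40],[0,-2,-85],[0,-3,-125],[0,-3,-140],[0,-3,-140],[0,-3,-140],[0,-3,-100],[0,-3,-65],[0,-3,-35],[0,-3,-15],[0,-3,-6],[0,-3,-6]],"delta_rot":[[0,0,0],[0,0,0],[0,0,0],[0,0,0],[0,0,0],[0,0,0],[0,0,0],[0,0,0],[0,0,0],[0,0,0],[0,0,0],[0,0,0]],"gripper":[-1,-1,-1,-1,-1,-1,-1,-1,-1,-1,-1,-1]}';  python3 needle.py
```

```text
time: 20.25
position: [0.6291, -0.038, 0.124]
tool_rot: [0.742, 0.671, 0.003, 0.003]
ft_force: [-6.7, 3.4, 38.5]
grip_width: 0.0004
grip_force: 17.8
[(np.float64(958.0), np.float64(248.1), np.float64(153.2), np.float64(7.8), np.float64(4.6)), (np.float64(633.0), np.float64(245.5), np.float64(170.8), np.float64(6.8), np.float64(3.2)), (np.float64(256.0), np.float64(253.9), np.float64(172.8), np.float64(4.9), np.float64(1.1))]
[]
```

```bash
cat > nd.py <<'E'
from h import *
def read(save="pics/nd.png"):
    p=np.load("p.npy");a=robot.camera("top");cv2.imwrite(save,a[:,:,::-1])
    g=cv2.cvtColor(a,cv2.COLOR_RGB2HSV)[...,2].astype(np.float32)
    # hub: darkest 5x5 patch near the dial column
    b=cv2.GaussianBlur(g,(0,0),1.2);sub=b[162:182,239:253];j=np.unravel_index(sub.argmin(),sub.shape)
    x0,y0=j[1]+239,j[0]+162
    m=np.clip(200-g[y0-3:y0+4,x0-3:x0+4],0,None)**2;Y,X=np.mgrid[y0-2:y0+3,x0-2:x0+3];m=m[1:6,1:6]
    h=np.array([(X*m).sum(),(Y*m).sum()])/m.sum()
    e=proj("top",W(p,[[.02,0,.33],[.02,-.04,.33]]));d=e[1]-e[0];a0=np.arctan2(d[1],d[0])
    th=np.arange(-.4,3.2,.02);r=np.arange(4,11.5,.5)
    mx=(h[0]+np.outer(np.cos(th+a0),r)).astype(np.float32);my=(h[1]+np.outer(np.sin(th+a0),r)).astype(np.float32)
    s=cv2.remap(g,mx,my,cv2.INTER_LINEAR).mean(1);k=s.argmin();w=np.clip(np.median(s)-s,0,None)*(abs(th-th[k])<.25)
    hsv=cv2.cvtColor(a,cv2.COLOR_RGB2HSV)
    def ang(lo,hi):
        mk=np.zeros(g.shape,bool);mk[int(h[1])-18:int(h[1])+19,int(h[0])-18:int(h[0])+19]=True
        yy,xx=np.nonzero((cv2.inRange(hsv,lo,hi)>0)&mk&(np.hypot(*(np.mgrid[:420,:560]-h[::-1,None,None]))<16))
        q=(np.arctan2(yy-h[1],xx-h[0])-a0)%(2*np.pi)
        return np.round(np.percentile(q,[3,50,97]),2) if len(q) else None
    print("hub",np.round(h,1),"needle",round(float((th*w).sum()/w.sum()),2),"dark",round(float(s[k])),"med",round(float(np.median(s))),"green",ang((40,90,60),(85,255,255)),"red",ang((0,120,80),(8,255,255)))
read()
E
python3 nd.py; python3 nd.py
```

```text
hub [246.8 172. ] needle -0.01 dark 110 med 243 green [1.3  1.53 1.8 ] red [2.18 2.43 2.67]
hub [246.8 172. ] needle -0.01 dark 109 med 243 green [1.29 1.53 1.8 ] red [2.18 2.43 2.67]
```

The reader works: needle 0.0, green 1.2–1.8 and red from about 2.1, as described. Stroke 3 adds at most 11 mm past contact (1.65 rad), so it is safe.

```bash
python3 -m jog '{"dp":[[0,0,-40],[0,0,-85],[0,0,-120],[0,0,-134],[0,0,-134],[0,0,-134],[0,0,-95],[0,0,-60],[0,0,-30],[0,0,-12],[0,0,3],[0,0,3]],"delta_rot":[[0,0,0],[0,0,0],[0,0,0],[0,0,0],[0,0,0],[0,0,0],[0,0,0],[0,0,0],[0,0,0],[0,0,0],[0,0,0],[0,0,0]],"gripper":[-1,-1,-1,-1,-1,-1,-1,-1,-1,-1,-1,-1]}';  python3 nd.py
```

```text
time: 21.65
position: [0.6292, -0.0376, 0.1238]
tool_rot: [0.742, 0.671, 0.003, 0.003]
ft_force: [-11.1, 3.5, 53.5]
grip_width: 0.0004
grip_force: 25.0
hub [247.  173.6] needle 1.67 dark 120 med 244 green [1.25 1.54 1.79] red [2.18 2.43 2.67]
```

The needle is at 1.67, inside the green. I let the lever up, clear away and check.

```bash
python3 -m jog '{"dp":[[0,0,-40],[0,0,-85],[0,0,-125],[0,0,-145],[0,0,-180],[0,0,-200],[0,0,-200]],"delta_rot":[[0,0,0],[0,0,0],[0,0,0],[0,0,0],[0,0,0],[0,0,0],[0,0,0]],"gripper":[-1,-1,-1,-1,-1,-1,-1]}';  python3 nd.py
python3 - <<'E'
from h import *
a=robot.camera("top");b=robot.camera("side")
cv2.imwrite("pics/m13.png",np.hstack([cv2.resize(a[140:260,210:330],(400,400),interpolation=cv2.INTER_CUBIC),cv2.resize(b[110:310,180:380],(400,400),interpolation=cv2.INTER_CUBIC)])[:,:,::-1])
E
```

```text
time: 22.4
position: [0.627, -0.0383, 0.3147]
tool_rot: [0.742, 0.671, 0.001, 0.001]
ft_force: [0.7, 0.7, -0.4]
grip_width: 0.0005
grip_force: 0.0
hub [247.  173.6] needle 1.67 dark 120 med 244 green [1.25 1.54 1.79] red [2.18 2.43 2.67]
```

View pics/m13.png

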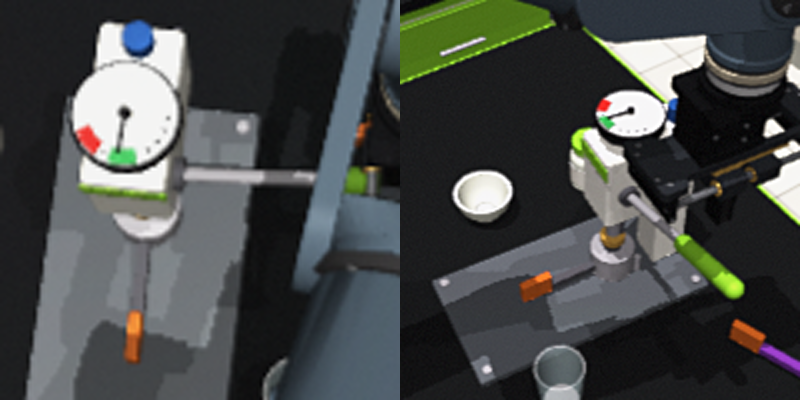

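The needle at (120,145) points into the green band at (123,157). The brass foot sits on the die at (612,240), the lever is up, and the hand is clear above it.

```bash
python3 -c "
from rig import robot
print(robot.hand_in())"
```

```text
the job is handed in; nothing more can be done
None
```

I handed the job in at about 22.5 s with the die pushed firmly against its stops under the ram, the needle at about 1.67 rad in the green band, the lever up and the gripper clear; it took three full strokes with no short last one, and the hand-in returned no verdict.

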